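Pop open the beacon locker

ROBOT

A 7-joint arm with a two-finger parallel gripper is mounted at the origin on the work surface. World frame = base frame: x ahead of the robot, y to its left, z up, the work surface at z = 0. Lengths are in m, angles in rad, forces in N, time in s.
With the tool pointing down it reaches from about 0.425 to 1.025 m from the base axis. Payload 9.4 kg.
Tool frame: the origin (TCP) lies on the centre line of the jaws, within the pads' length; the fingertips stand 8 mm ahead of it and the grasp point (between the pads) lies 11 mm behind it; z points along the fingers, y is the line along which they close (so a half turn about z gives the same grasp; the last joint's range is limited). The gripper opens to 93 mm and grips with 3 to 60 N. Pads are 15 mm wide; open, the fingers measure 128 mm over their backs; the gripper's body (75 mm by 188 mm) begins 65 mm behind the grasp point.
Start: joints at [1.085, 0.599, -0.003, 1.599, 0.002, 0.943, -0.08], TCP at [0.288, -0.665, 0.227] pointing down, gripper open.
Joint ranges: [-2.57, 2.57], [-0.35, 1.97], [-1.29, 1.29], [0.11, 2.56], [-1.05, 4.19], [0.11, 1.86], [-2.63, 2.63]. Speed limits (rad/s): [2.22, 2.22, 3.01, 3.01, 3.14, 3.14, 3.14].

INTERFACE

Orientations are given as a rotation vector (axis times angle).
In Python, from cell import status, imaging, ticket gives the robot as it stands. The module is installed in compiled form; this text tells all that it offers.
- The arm moves only by the shell command python3 -m inch 'ROWS' [FORCE]. ROWS is JSON, a list of rows, each an object of numbers: "x", "y", "z": the shift along the world's x, y, z in units of 50 cm (1.0 is 50 cm); "wx", "wy", "wz": the turn, a rotation vector about the world's x, y, z in units of 360 degrees (1.0 is 360 degrees); "gripper": the finger opening in mm, from 0 to 93. A call has 1 to 10 rows; each row is the pose to reach, as a shift and turn from the pose commanded when the call began, turning the shorter way round; what a row does not reach only later rows make up. A row lasts 1/8 s, in which the tool goes at most 62.5 mm and 10.7 degrees, less where a joint would pass 70% of its speed; a pose out of reach is approached as far as the arm can. A call with a number of a shift or a turn outside -1 to 1 is refused whole. A call with a gripper value outside its range is refused whole. The fingers move at their own pace and stop on an object; FORCE is the grip in N (left out, the last holds). Time passes only in rows, so rows that repeat a pose let the fingers close. It gives the time, the measured TCP pose, the force, the opening and the grip force at its end, in the units of the state.
- status.read_state(): the state, without advancing time (a new reading comes with each control period).
- imaging.snapshot(name): name is "side" or "top"; returns a dict with "color" (480x640x3 uint8, blue, green, red), "range_z" (480x640 float32, m along the optical axis (not along the pixel's ray), 0 where there is no reading), "fx", "fy", "cx", "cy" (pixels), "k1" (the pictures are not rectified: a ray, as slopes to the right and down, at radius r is drawn at 1 + k1 r^2 times it, then the intrinsics apply), "xyz" and "rotation" of the camera in the world. Camera axes: x right, y down, z forward; pixel columns grow to the right and rows downward; lengths in m; the calibration is good to about 2 mm. A picture is of the moment at which its call begins.
- ticket.hand_in(): hands the job in; it is judged then, once.
Trained networks look in the newest picture that a camera, given by its name, has taken for a name from the list of things; names that differ only in an ending like _2 or _b are one class to them, and where a whole thing is asked for, a point or a joint stands for the part that bears it (a point fixed in the world has none). Each returns a list of dicts, best first, with "p" (0 to 1); they miss things now and then, are a little off and sometimes report something else, mostly with a low value. They report only what shows in the picture. A call takes as long as a camera call.
- imaging.look_for(thing, camera): "bbox" ([left, top, right, bottom] in pixels, round what is visible of it).
- imaging.cut_out(thing, camera): "region" (480x640 bool, what is visible of it) and "bbox" ([left, top, right, bottom] in pixels, round what is visible of it).
The state is a dict: "t": time; "joint_pos": joint angles; "qd": joint speeds; "effort": joint torques, N m; "tcp_pos": TCP position; "orientation": TCP orientation; "wrist_force": force on the tool from outside, world axes, zero at the start; "moment": the same for the moment, N m; "opening": opening from 0.0 (shut) to 1.0 (fully open); "gripper_force": force on a finger pad.
Only numpy, scipy, OpenCV 4.12 (cv2) and the standard library are available. Lean on these libraries where they do the work, as an engineer would, in place of code of your own. Each camera call takes 0.05 s, during which the arm holds its last target. There are 200 camera calls.

TASK

Open the yellow beacon locker on the orange case: press its door in at the dark push pad until the spring catch lets go and the door pops ajar, then swing it wide open, about square to the locker's front or further, and leave it standing open. Keep the blue locker shut, and leave the flask and the tripod head standing where they are.

Things in the scene. Friction and masses are not known exactly. Their poses are not given: they have to be found in the camera images.
- yellow_locker: grey box fixed to the case top, 140 deep, 184 wide, 130 mm high, with a yellow roof panel and a yellow door that faces away from the robot (roughly world +x). Origin: centre of its underside; its minus x is the way the door faces, z up. The door is an upright panel 180 wide, 12 thick, 8 to 130 mm above the case top, standing 10 mm clear of the box's front edge on a soft seal.
- yellow_pad (a point): centre of the dark push pad (28 mm across) on the door's outer face; moves with the door. It lies 145 mm from the hinge axis, 35 mm from the free edge, 30 mm below the door's top. Pressing it in about 6 mm (2 to 4 N; solid stop at 8 mm) frees the catch; as the pusher draws back the door follows and rests ajar, free edge about 95 mm out. Pulling a latched door does nothing.
- yellow_hinge (a point): point on the yellow door's upright hinge axis, level with the door's top edge, midway in its thickness; fixed to the locker. Axes as the locker's: minus x is the way the door faces and opens; the shut door runs 180 mm from here along minus y; z up.
- yellow_door (a joint): door angle, rad: 0 shut and latched, to -0.055 while pressed in, 0.5 to 0.6 popped ajar, 1.57 square to the locker's front, 1.8 at its stop. Swings lightly (under 1 N at the free edge) and stays where left. When ajar, closed fingers fit down from above between the door's back and the locker near the free edge, to draw it open.
- blue_door (a joint): opening angle of the door of the other locker, which is the same but with a blue door and roof panel; 0 shut and latched. It has the same push catch. To be left shut.
- flask: dented aluminium flask with a black cap, 72 mm across and 150 mm high, standing loose on the case; origin at the centre of its underside, z up along it. To be left alone.
- tripod_head: grey tripod head on a round foot 84 mm across, 97 mm high, standing loose on the case; origin at the centre of its underside, z up. To be left alone.

How it is judged:
By the outcome, as a careful person would: the job done as asked, in the order asked, and still so for the second after the job is handed in, with the robot touching nothing.
It also fails if it takes over 50 s, if anything falls off the work surface, if the arm or the gripper's body presses on something with over 40 N, if the wrist force passes 120 N, or if a joint passes its speed limit or range.

## Working session

There is one attempt and no reset: what is moved stays moved. The work goes in short steps, Python scripts to look and compute and a shell command to move; the robot and the scene stay as the last step left them, time stands still between calls to the robot, and variables do not carry over. Pictures are saved under pics/ and viewed, at most 10 in all, crops included, and the job is handed in when it is done.

```bash
mkdir -p pics; cat > h.py <<'E'
import numpy as np, cv2
from cell import status, imaging, ticket
def K(s): return np.array([[s['fx'],0,s['cx']],[0,s['fy'],s['cy']],[0,0,1.]]), np.array([s['k1'],0,0,0.])
def R(s):
    r=np.array(s['rotation'],float)
    return r if r.shape==(3,3) else cv2.Rodrigues(r)[0]
def world(s,m=None):
    """HxWx3 world points; nan where no range"""
    v,u=np.mgrid[0:480,0:640]; k,d=K(s)
    n=cv2.undistortPoints(np.stack([u,v],-1).reshape(-1,1,2).astype(float),k,d).reshape(480,640,2)
    z=s['range_z'].astype(float); z=np.where(z>0,z,np.nan)
    p=np.dstack([n*z[...,None],z])
    return p@R(s).T+np.array(s['xyz'])
E
python3 - <<'E'
from h import *
print(status.read_state())
for c in('side','top'):
    s=imaging.snapshot(c); cv2.imwrite(f'pics/{c}0.png',s['color']); w=world(s)
    print(c,s['xyz'],np.round(R(s),2).tolist())
    for t in('yellow_locker','yellow_pad','yellow_door','blue_door','flask','tripod_head'):
        for r in imaging.cut_out(t,c)[:2]:
            p=w[r['region']]; p=p[~np.isnan(p[:,0])]
            print(t,round(r['p'],2),r['bbox'],np.round(np.median(p,0),3),np.round(np.percentile(p,2,0),3),np.round(np.percentile(p,98,0),3))
E
```

```text
{'t': 0.0, 'joint_pos': array([ 1.08530042,  0.60012433, -0.0024943 ,  1.60017519,  0.00177279,
        0.942909  , -0.07979935]), 'qd': array([-0.00042387,  0.00021245,  0.0013582 , -0.00149517,  0.00103724,
       -0.00101613,  0.00046107]), 'effort': array([ 4.35693946e-04, -7.65072083e+01,  1.49676584e+00, -2.52354491e+01,
       -5.24849701e-02,  1.67088106e-02,  1.56820374e-04]), 'tcp_pos': array([ 0.28794926, -0.66481086,  0.22574507]), 'orientation': array([-3.07468424e+00, -6.37364475e-01,  7.47062720e-04]), 'wrist_force': array([ 0.70041761, -0.60159511,  1.26693793]), 'moment': array([-0.02548827, -0.0528653 ,  0.04075942]), 'gripper_force': 0.0, 'opening': 0.9984709767088631}
side [0.64886014 0.49733274 1.05313066] [[-0.93, 0.33, -0.18], [0.37, 0.81, -0.46], [-0.01, -0.49, -0.87]]
yellow_locker 0.9 [313.9, 235.1, 405.8, 335.7] [0.426 0.161 0.13 ] [0.337 0.048 0.003] [0.508 0.24  0.134]
yellow_locker 0.39 [331.1, 408.2, 372.6, 459.5] [0.565 0.434 0.091] [0.523 0.394 0.001] [0.597 0.467 0.099]
yellow_pad 0.63 [316.3, 246.4, 336.1, 334.8] [0.499 0.141 0.126] [0.478 0.045 0.0
[... 506 characters left out ...]
, -0.99, 0.13], [-1.0, -0.02, 0.02], [-0.02, -0.13, -0.99]]
yellow_locker 0.78 [211.7, 207.9, 314.8, 298.6] [0.415 0.137 0.13 ] [0.335 0.044 0.044] [0.497 0.233 0.135]
yellow_pad 0.57 [227.5, 210.6, 309.9, 229.8] [0.489 0.119 0.129] [0.472 0.043 0.118] [0.507 0.21  0.134]
yellow_door 0.66 [225.7, 205.4, 309.4, 226.7] [0.489 0.129 0.129] [0.472 0.045 0.117] [0.508 0.211 0.134]
blue_door 0.84 [350.0, 204.1, 430.8, 212.7] [ 0.514 -0.126  0.129] [ 0.507 -0.209  0.002] [ 0.547 -0.038  0.134]
flask 0.92 [503.2, 199.4, 556.5, 238.7] [ 0.504 -0.42   0.108] [ 0.476 -0.458  0.002] [ 0.542 -0.401  0.153]
flask 0.56 [210.3, 209.3, 316.2, 295.4] [0.414 0.136 0.13 ] [0.334 0.044 0.053] [0.496 0.232 0.135]
```

View pics/side0.png

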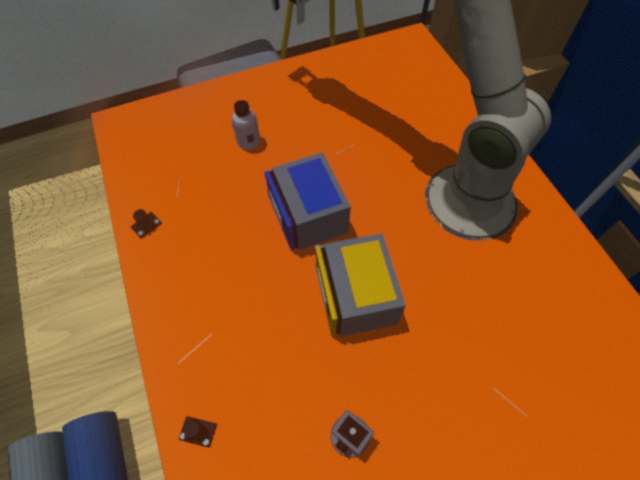

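View pics/top0.png

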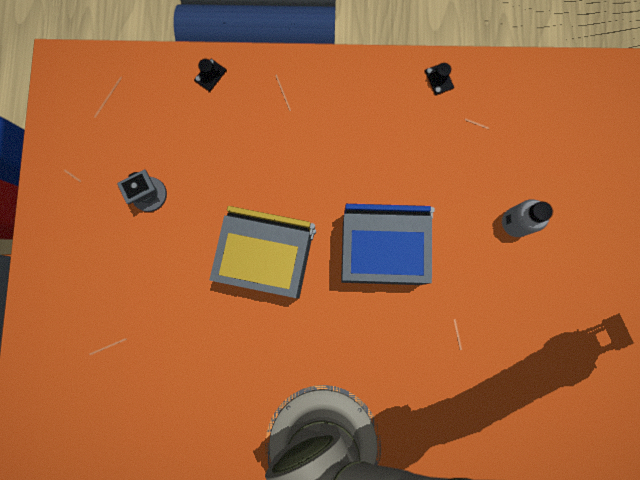

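The pictures show the yellow locker (top view, about 212–315 × 205–298) with its door on the upper, +x side. Its hinge knuckle is at about (313,230), so the free edge is at about (228,209). The blue locker is beside the hinge end, and the flask and tripod head are well clear. Next I'll fit the door.

```bash
cat > fit.py <<'E'
from h import *
P=[]
for c in('side','top'):
    s=imaging.snapshot(c); w=world(s)
    hsv=cv2.cvtColor(s['color'],cv2.COLOR_BGR2HSV)
    y=(hsv[...,0]>22)&(hsv[...,0]<34)&(hsv[...,1]>150)&(hsv[...,2]>60)
    m=y&(w[...,2]>.124)&(w[...,2]<.14)&(w[...,1]>0)&(w[...,1]<.3)
    n,l,st,ce=cv2.connectedComponentsWithStats(m.astype(np.uint8))
    for i in range(1,n):
        if st[i,4]<60: continue
        p=w[l==i][:,:2].astype(np.float32); (cx,cy),sz,a=cv2.minAreaRect(p); b=cv2.boxPoints(((cx,cy),sz,a))
        e=np.linalg.svd(p-p.mean(0),full_matrices=False)[2][0]
        print(c,st[i].tolist(),np.round([cx,cy],4),np.round(sz,4),'axis',np.round(e,4),'box',np.round(b,4).tolist(), 'mean',p.mean(0))
E
python3 fit.py
```

```text
side [341, 241, 56, 67, 2433] [0.3974 0.1419] [0.1518 0.0899] axis [0.175  0.9846] box [[0.3398999869823456, 0.07509999722242355], [0.4284000098705292, 0.05939999967813492], [0.45489999651908875, 0.20880000293254852], [0.36640000343322754, 0.22450000047683716]] mean [0.3979292 0.1454306]
side [316, 247, 21, 73, 365] [0.4928 0.1267] [0.1768 0.0118] axis [0.1736 0.9848] box [[0.47200000286102295, 0.0406000018119812], [0.483599990606308, 0.038600001484155655], [0.513700008392334, 0.21279999613761902], [0.5020999908447266, 0.21480000019073486]] mean [0.4936267  0.13174671]
top [227, 206, 83, 21, 446] [0.4899 0.1275] [0.1783 0.0115] axis [0.1733 0.9849] box [[0.4690000116825104, 0.0406000018119812], [0.48030000925064087, 0.03869999945163727], [0.510699987411499, 0.21439999341964722], [0.49939998984336853, 0.21629999577999115]] mean [0.48949927 0.12596062]
top [219, 234, 79, 55, 2999] [0.3964 0.1443] [0.1492 0.0889] axis [-0.1719 -0.9851] box [[0.33959999680519104, 0.07850000262260437], [0.4271000027656555, 0.06300000101327896], [0.4530999958515167, 0.20999999344348907], [0.36559998989105225, 0.22550000250339508]] mean [0.3959481  0.14407404]
```

```bash
python3 -m inch '[{"z":0.08,"gripper":0},{"x":0.34,"y":0.82,"z":0.08,"wz":0.08},{"x":0.34,"y":0.82,"z":0.08,"wz":0.08},{"x":0.34,"y":0.82,"z":0.08,"wz":0.08},{"x":0.34,"y":0.82,"z":0.08,"wz":0.08},{"x":0.34,"y":0.82,"z":0.08,"wz":0.08},{"x":0.34,"y":0.82,"z":0.08,"wz":0.08},{"x":0.34,"y":0.82,"z":0.08,"wz":0.08},{"x":0.34,"y":0.82,"z":0.08,"wz":0.08},{"x":0.34,"y":0.82,"z":0.08,"wz":0.08}]' 10
python3 -m inch '[{"x":0.35,"y":0.83,"wz":0.077},{"x":0.35,"y":0.83,"wz":0.077},{"x":0.35,"y":0.83,"wz":0.077},{"x":0.35,"y":0.83,"wz":0.077},{"x":0.35,"y":0.83,"wz":0.077},{"x":0.35,"y":0.83,"wz":0.077},{"x":0.35,"y":0.83,"wz":0.077},{"x":0.35,"y":0.83,"wz":0.077},{"x":0.35,"y":0.83,"wz":0.077},{"x":0.35,"y":0.83,"wz":0.077}]'
```

```text
validation failed for argument at $[0]...
validation failed for argument at $[0]...
```

```bash
python3 -m inch '[{"x":0.0,"y":0.0,"z":0.08,"wx":0.0,"wy":0.0,"wz":0.0,"gripper":0.0}]' 10; python3 -c "
from h import *
print(status.read_state())"
```

```text
t: 0.92
tcp_pos: [0.2875, -0.6637, 0.2639]
orientation: [-3.07, -0.637, 0.003]
wrist_force: [0.4, -0.8, -0.2]
opening: 0.936
gripper_force: 0.0
{'t': 0.925, 'joint_pos': array([ 1.08385046e+00,  5.67545205e-01, -4.04185413e-04,  1.56047295e+00,
        1.50403672e-04,  1.01969275e+00, -7.83288244e-02]), 'qd': array([-0.01298009, -0.30932674,  0.02246713, -0.38108351, -0.01542109,
        0.62927225,  0.01321858]), 'effort': array([ 2.43531363e-01, -7.09212756e+01,  1.40646044e+00, -2.36552256e+01,
       -1.43142903e-02, -1.32282816e+00, -2.65788561e-02]), 'tcp_pos': array([ 0.28754441, -0.66370018,  0.26389567]), 'orientation': array([-3.07034001e+00, -6.36846547e-01,  2.54222916e-03]), 'wrist_force': array([ 0.37910386, -0.79836992, -0.22780296]), 'moment': array([-0.03722302,  0.03380313, -0.01483675]), 'gripper_force': 0.0, 'opening': 0.9356226838098921}
```

```bash
python3 -m inch '[{"x":0.34,"y":0.82,"z":0,"wx":0,"wy":0,"wz":0.08,"gripper":0},{"x":0.34,"y":0.82,"z":0,"wx":0,"wy":0,"wz":0.08,"gripper":0},{"x":0.34,"y":0.82,"z":0,"wx":0,"wy":0,"wz":0.08,"gripper":0},{"x":0.34,"y":0.82,"z":0,"wx":0,"wy":0,"wz":0.08,"gripper":0},{"x":0.34,"y":0.82,"z":0,"wx":0,"wy":0,"wz":0.08,"gripper":0},{"x":0.34,"y":0.82,"z":0,"wx":0,"wy":0,"wz":0.08,"gripper":0},{"x":0.34,"y":0.82,"z":0,"wx":0,"wy":0,"wz":0.08,"gripper":0},{"x":0.34,"y":0.82,"z":0,"wx":0,"wy":0,"wz":0.08,"gripper":0},{"x":0.34,"y":0.82,"z":0,"wx":0,"wy":0,"wz":0.08,"gripper":0}]'
python3 -m inch '[{"x":0.35,"y":0.83,"z":0,"wx":0,"wy":0,"wz":0.077,"gripper":0},{"x":0.35,"y":0.83,"z":0,"wx":0,"wy":0,"wz":0.077,"gripper":0},{"x":0.35,"y":0.83,"z":0,"wx":0,"wy":0,"wz":0.077,"gripper":0},{"x":0.35,"y":0.83,"z":0,"wx":0,"wy":0,"wz":0.077,"gripper":0},{"x":0.35,"y":0.83,"z":0,"wx":0,"wy":0,"wz":0.077,"gripper":0},{"x":0.35,"y":0.83,"z":0,"wx":0,"wy":0,"wz":0.077,"gripper":0},{"x":0.35,"y":0.83,"z":0,"wx":0,"wy":0,"wz":0.077,"gripper":0},{"x":0.35,"y":0.83,"z":0,"wx":0,"wy":0,"wz":0.077,"gripper":0},{"x":0.35,"y":0.83,"z":0,"wx":0,"wy":0,"wz":0.077,"gripper":0},{"x":0.35,"y":0.83,"z":0,"wx":0,"wy":0,"wz":0.077,"gripper":0}]'
python3 -c "
from h import *
s=status.read_state();R=cv2.Rodrigues(s['orientation'])[0];print(R.round(3),s['joint_pos'].round(2))"
```

```text
t: 2.05
tcp_pos: [0.4583, -0.2554, 0.2668]
orientation: [2.82, 1.384, -0.0]
wrist_force: [-0.1, -0.6, 0.9]
opening: 0.013
gripper_force: 0.0
t: 3.3
tcp_pos: [0.6332, 0.1565, 0.2664]
orientation: [2.41, 2.013, -0.002]
wrist_force: [-0.6, -0.3, 0.3]
opening: 0.003
gripper_force: 0.0
[[ 0.178  0.984 -0.001]
 [ 0.984 -0.178 -0.002]
 [-0.002 -0.    -1.   ]] [-0.07  0.5  -0.39  1.72  0.22  0.97 -0.72]
```

```bash
python3 -m inch '[{"x":0,"y":0,"z":-0.11,"wx":0,"wy":0,"wz":0,"gripper":0},{"x":0,"y":0,"z":-0.22,"wx":0,"wy":0,"wz":0,"gripper":0},{"x":0,"y":0,"z":-0.332,"wx":0,"wy":0,"wz":0,"gripper":0},{"x":-0.1,"y":0.018,"z":-0.332,"wx":0,"wy":0,"wz":0,"gripper":0},{"x":-0.16,"y":0.03,"z":-0.332,"wx":0,"wy":0,"wz":0,"gripper":0},{"x":-0.19,"y":0.035,"z":-0.332,"wx":0,"wy":0,"wz":0,"gripper":0},{"x":-0.19,"y":0.035,"z":-0.332,"wx":0,"wy":0,"wz":0,"gripper":0}]'
python3 - <<'E'
from h import *
s=imaging.snapshot('side'); cv2.imwrite('pics/s1.png',cv2.resize(s['color'][200:370,240:460],None,fx=3.5,fy=3.5))
E
```

```text
t: 4.18
tcp_pos: [0.5385, 0.1763, 0.1013]
orientation: [2.408, 2.017, 0.001]
wrist_force: [-0.3, 0.6, -0.2]
opening: 0.003
gripper_force: 0.0
```

View pics/s1.png

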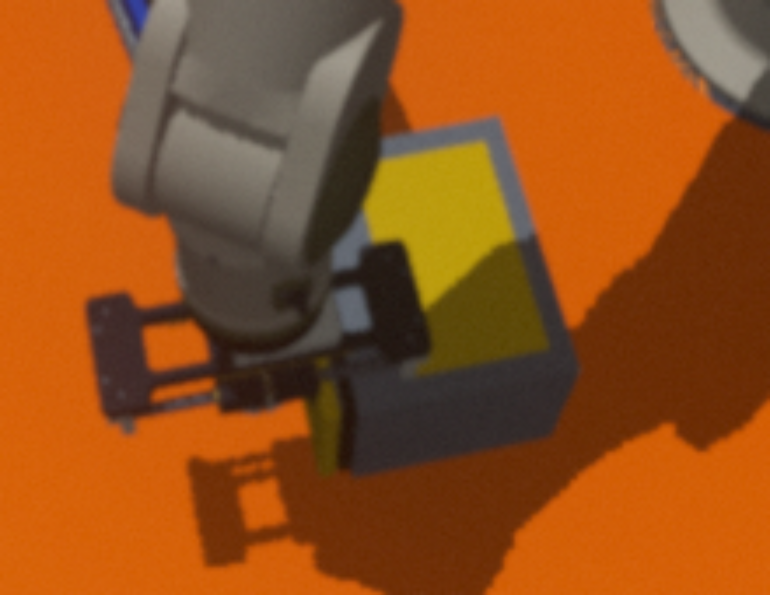

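```bash
python3 -m inch '[{"x":-0.014,"y":0.0025,"z":-0.002,"wx":0,"wy":0,"wz":0,"gripper":0},{"x":-0.024,"y":0.004,"z":-0.002,"wx":0,"wy":0,"wz":0,"gripper":0},{"x":-0.032,"y":0.0056,"z":-0.002,"wx":0,"wy":0,"wz":0,"gripper":0},{"x":-0.032,"y":0.0056,"z":-0.002,"wx":0,"wy":0,"wz":0,"gripper":0}]'
```

```text
t: 4.72
tcp_pos: [0.5222, 0.18, 0.0996]
orientation: [2.407, 2.018, 0.0]
wrist_force: [0.9, -0.5, -0.1]
opening: 0.004
gripper_force: 0.5
```

```bash
python3 -m inch '[{"x":-0.003,"y":0.0005,"z":0,"wx":0,"wy":0,"wz":0,"gripper":0},{"x":-0.006,"y":0.001,"z":0,"wx":0,"wy":0,"wz":0,"gripper":0},{"x":-0.006,"y":0.001,"z":0,"wx":0,"wy":0,"wz":0,"gripper":0}]'
python3 -m inch '[{"x":-0.003,"y":0.0005,"z":0,"wx":0,"wy":0,"wz":0,"gripper":0},{"x":-0.003,"y":0.0005,"z":0,"wx":0,"wy":0,"wz":0,"gripper":0}]'
```

```text
t: 5.1
tcp_pos: [0.5194, 0.1806, 0.0997]
orientation: [2.408, 2.018, 0.0]
wrist_force: [2.1, -1.0, -0.4]
opening: 0.003
gripper_force: 1.4
t: 5.35
tcp_pos: [0.5176, 0.1809, 0.0996]
orientation: [-2.407, -2.018, -0.0]
wrist_force: [3.1, 0.2, -0.8]
opening: 0.001
gripper_force: 1.3
```

```bash
python3 -m inch '[{"x":-0.003,"y":0.0005,"z":0,"wx":0,"wy":0,"wz":0,"gripper":0},{"x":-0.003,"y":0.0005,"z":0,"wx":0,"wy":0,"wz":0,"gripper":0}]'
python3 -m inch '[{"x":-0.003,"y":0.0005,"z":0,"wx":0,"wy":0,"wz":0,"gripper":0},{"x":-0.003,"y":0.0005,"z":0,"wx":0,"wy":0,"wz":0,"gripper":0}]'
```

```text
t: 5.6
tcp_pos: [0.516, 0.1812, 0.0997]
orientation: [-2.407, -2.018, 0.0]
wrist_force: [2.6, 0.0, -0.7]
opening: 0.011
gripper_force: 1.2
t: 5.85
tcp_pos: [0.515, 0.1814, 0.0997]
orientation: [2.407, 2.018, 0.001]
wrist_force: [5.3, 0.0, -1.4]
opening: 0.003
gripper_force: 2.2
```

```bash
python3 -m inch '[{"x":0.03,"y":-0.005,"z":0,"wx":0,"wy":0,"wz":0,"gripper":0},{"x":0.08,"y":-0.014,"z":0,"wx":0,"wy":0,"wz":0,"gripper":0},{"x":0.16,"y":-0.028,"z":0,"wx":0,"wy":0,"wz":0,"gripper":0},{"x":0.26,"y":-0.045,"z":0,"wx":0,"wy":0,"wz":0,"gripper":0},{"x":0.3,"y":-0.05,"z":0,"wx":0,"wy":0,"wz":0,"gripper":0},{"x":0.3,"y":-0.05,"z":0.1,"wx":0,"wy":0,"wz":0,"gripper":0},{"x":0.3,"y":-0.05,"z":0.22,"wx":0,"wy":0,"wz":0,"gripper":0},{"x":0.3,"y":-0.05,"z":0.24,"wx":0,"wy":0,"wz":0,"gripper":0}]'
python3 fit.py
python3 - <<'E'
from h import *
s=imaging.snapshot('top'); a=s['color'][120:320,180:450]
b=imaging.snapshot('side')['color'][170:370,200:470]
cv2.imwrite('pics/p2.png',np.vstack([cv2.resize(x,None,fx=1.45,fy=1.45) for x in(a,b)]))
E
```

```text
t: 6.85
tcp_pos: [0.6665, 0.1568, 0.2238]
orientation: [2.407, 2.017, 0.008]
wrist_force: [-0.5, 0.3, -0.1]
opening: 0.006
gripper_force: 0.0
side [341, 241, 56, 66, 2047] [0.397  0.1428] [0.152  0.0898] axis [0.1591 0.9873] box [[0.3398999869823456, 0.0754999965429306], [0.4284000098705292, 0.06040000170469284], [0.45410001277923584, 0.2101999968290329], [0.36550000309944153, 0.22529999911785126]] mean [0.39874262 0.1411726 ]
side [286, 247, 33, 70, 341] [0.5384 0.1051] [0.1769 0.0113] axis [0.6827 0.7307] box [[0.47380000352859497, 0.04450000077486038], [0.4819999933242798, 0.03680000081658363], [0.6031000018119812, 0.16580000519752502], [0.5949000120162964, 0.17350000143051147]] mean [0.5393174  0.10695795]
top [219, 234, 20, 45, 371] [0.3995 0.2142] [0.0954 0.0377] axis [-0.9908 -0.1352] box [[0.34860000014305115, 0.2199999988079071], [0.35839998722076416, 0.18359999358654022], [0.4505000114440918, 0.2084999978542328], [0.4406000077724457, 0.24490000307559967]] mean [0.3894596  0.20688157]
```

View pics/p2.png

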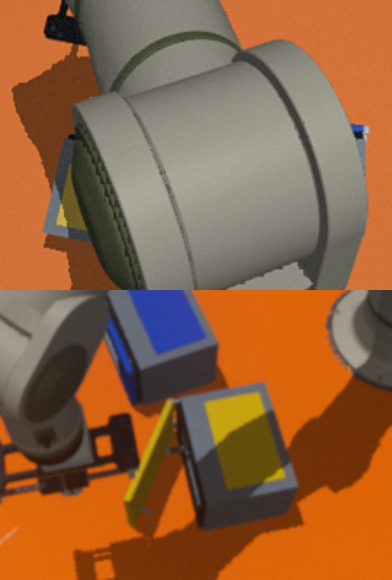

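The picture shows the door ajar: the free edge is at about (130,520) in the lower crop, and the blue door is shut. I'll work out waypoints for drawing it open.

```bash
python3 - <<'E'
import numpy as np
H=np.array([.4765,.0395]); n=np.array([.985,-.1735]); e=np.array([.1735,.985])
S=np.array([.545,.179])
for t in np.arange(.6,1.75,.1):
    s=.006+.0175*abs(np.cos(t))+.009*np.sin(t); p=np.array([.14*np.sin(t)-s*np.cos(t), .14*np.cos(t)+s*np.sin(t)])
    q=H+p[0]*n+p[1]*e; print(round(t,2),q.round(3),((q-S)/.5).round(3))
E
python3 -m inch '[{"x":-0.12,"y":0.022,"z":0,"wx":0,"wy":0,"wz":0,"gripper":0},{"x":-0.243,"y":0.044,"z":0,"wx":0,"wy":0,"wz":0,"gripper":0},{"x":-0.243,"y":0.044,"z":0,"wx":0,"wy":0,"wz":0,"gripper":0},{"x":-0.243,"y":0.044,"z":-0.06,"wx":0,"wy":0,"wz":0,"gripper":0},{"x":-0.243,"y":0.044,"z":-0.12,"wx":0,"wy":0,"wz":0,"gripper":0},{"x":-0.243,"y":0.044,"z":-0.18,"wx":0,"wy":0,"wz":0,"gripper":0},{"x":-0.243,"y":0.044,"z":-0.24,"wx":0,"wy":0,"wz":0,"gripper":0},{"x":-0.243,"y":0.044,"z":-0.24,"wx":0,"wy":0,"wz":0,"gripper":0}]'
```

```text
0.6 [0.556 0.157] [ 0.022 -0.043]
0.7 [0.568 0.149] [ 0.046 -0.061]
0.8 [0.578 0.139] [ 0.067 -0.081]
0.9 [0.588 0.127] [ 0.086 -0.104]
1.0 [0.597 0.115] [ 0.104 -0.128]
1.1 [0.604 0.101] [ 0.118 -0.155]
1.2 [0.61  0.087] [ 0.13  -0.184]
1.3 [0.614 0.072] [ 0.138 -0.214]
1.4 [0.617 0.057] [ 0.143 -0.244]
1.5 [0.617 0.041] [ 0.145 -0.276]
1.6 [0.617 0.026] [ 0.144 -0.305]
1.7 [0.615 0.014] [ 0.141 -0.33 ]
t: 8.05
tcp_pos: [0.542, 0.1774, 0.0966]
orientation: [-2.406, -2.017, 0.009]
wrist_force: [-0.6, -0.4, 0.3]
opening: 0.002
gripper_force: 0.0
```

```bash
python3 -m inch '[{"x":0.028,"y":-0.04,"z":0,"wx":0,"wy":0,"wz":0,"gripper":0},{"x":0.052,"y":-0.058,"z":0,"wx":0,"wy":0,"wz":0,"gripper":0},{"x":0.073,"y":-0.078,"z":0,"wx":0,"wy":0,"wz":0,"gripper":0},{"x":0.092,"y":-0.1,"z":0,"wx":0,"wy":0,"wz":0,"gripper":0},{"x":0.11,"y":-0.125,"z":0,"wx":0,"wy":0,"wz":0,"gripper":0},{"x":0.124,"y":-0.152,"z":0,"wx":0,"wy":0,"wz":0,"gripper":0},{"x":0.136,"y":-0.181,"z":0,"wx":0,"wy":0,"wz":0,"gripper":0},{"x":0.144,"y":-0.21,"z":0,"wx":0,"wy":0,"wz":0,"gripper":0},{"x":0.15,"y":-0.24,"z":0,"wx":0,"wy":0,"wz":0,"gripper":0},{"x":0.15,"y":-0.24,"z":0,"wx":0,"wy":0,"wz":0,"gripper":0}]'
python3 fit.py | grep side
```

```text
t: 9.3
tcp_pos: [0.6183, 0.0563, 0.0995]
orientation: [2.41, 2.015, -0.001]
wrist_force: [0.7, 0.1, -0.6]
opening: 0.005
gripper_force: 0.0
side [342, 243, 55, 64, 2045] [0.3977 0.1444] [0.1475 0.0906] axis [0.0752 0.9972] box [[0.3400999903678894, 0.07980000227689743], [0.4291999936103821, 0.06379999965429306], [0.4553000032901764, 0.20900000631809235], [0.3662000000476837, 0.22499999403953552]] mean [0.40080306 0.15551738]
side [301, 245, 17, 10, 82] [0.4974 0.0389] [0.0367 0.0133] axis [ 0.9997 -0.0241] box [[0.4788999855518341, 0.045099999755620956], [0.47920000553131104, 0.03189999982714653], [0.5159000158309937, 0.03269999846816063], [0.5156000256538391, 0.04600000008940697]] mean [0.49750835 0.03933409]
```

```bash
python3 -m inch '[{"x":0,"y":-0.03,"z":0,"wx":0,"wy":0,"wz":0,"gripper":0},{"x":0,"y":-0.06,"z":0,"wx":0,"wy":0,"wz":0,"gripper":0},{"x":-0.002,"y":-0.085,"z":0,"wx":0,"wy":0,"wz":0,"gripper":0},{"x":-0.002,"y":-0.085,"z":0,"wx":0,"wy":0,"wz":0,"gripper":0},{"x":-0.002,"y":-0.085,"z":0,"wx":0,"wy":0,"wz":0,"gripper":0}]'
python3 -m inch '[{"x":0,"y":0.03,"z":0,"wx":0,"wy":0,"wz":0,"gripper":0},{"x":0,"y":0.07,"z":0,"wx":0,"wy":0,"wz":0,"gripper":0},{"x":0,"y":0.07,"z":0.1,"wx":0,"wy":0,"wz":0,"gripper":0},{"x":0,"y":0.07,"z":0.22,"wx":0,"wy":0,"wz":0,"gripper":0},{"x":0.05,"y":0.25,"z":0.34,"wx":0,"wy":0,"wz":0,"gripper":0},{"x":0.05,"y":0.35,"z":0.34,"wx":0,"wy":0,"wz":0,"gripper":0},{"x":0.05,"y":0.45,"z":0.34,"wx":0,"wy":0,"wz":0,"gripper":0},{"x":0.05,"y":0.5,"z":0.34,"wx":0,"wy":0,"wz":0,"gripper":0},{"x":0.05,"y":0.5,"z":0.34,"wx":0,"wy":0,"wz":0,"gripper":0},{"x":0.05,"y":0.5,"z":0.34,"wx":0,"wy":0,"wz":0,"gripper":0}]'
python3 fit.py
python3 - <<'E'
from h import *
a=imaging.snapshot('top')['color']
b=imaging.snapshot('side')['color']
cv2.imwrite('pics/p3.png',np.hstack([cv2.resize(x,(400,300)) for x in(a,b)]))
E
```

```text
t: 10.02
tcp_pos: [0.6173, 0.0159, 0.0997]
orientation: [-2.408, -2.018, -0.001]
wrist_force: [-0.1, 0.6, -0.5]
opening: 0.006
gripper_force: 0.0
t: 11.28
tcp_pos: [0.6416, 0.2665, 0.2693]
orientation: [2.406, 2.02, -0.001]
wrist_force: [0.5, -0.6, 0.0]
opening: 0.005
gripper_force: 0.0
side [341, 241, 55, 67, 2387] [0.3965 0.1424] [0.1524 0.0911] axis [0.2063 0.9785] box [[0.3384000062942505, 0.07540000230073929], [0.42800000309944153, 0.05950000137090683], [0.4546999931335449, 0.2094999998807907], [0.36500000953674316, 0.22540000081062317]] mean [0.39831218 0.14410697]
```

View pics/p3.png

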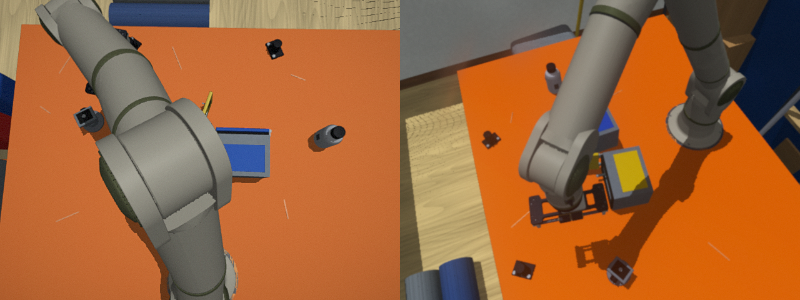

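The arm blocks both views; only the door's far end shows, at about (208,100) in the left half. I'll move the arm aside, at height.

```bash
python3 -m inch '[{"x":0,"y":0.1,"z":0.1,"wx":0,"wy":0,"wz":0,"gripper":0},{"x":-0.2,"y":0.4,"z":0.15,"wx":0,"wy":0,"wz":0.05,"gripper":0},{"x":-0.4,"y":0.7,"z":0.15,"wx":0,"wy":0,"wz":0.1,"gripper":0},{"x":-0.6,"y":0.75,"z":0.15,"wx":0,"wy":0,"wz":0.12,"gripper":0},{"x":-0.6,"y":0.75,"z":0.15,"wx":0,"wy":0,"wz":0.12,"gripper":0},{"x":-0.6,"y":0.75,"z":0.15,"wx":0,"wy":0,"wz":0.12,"gripper":0},{"x":-0.6,"y":0.75,"z":0.15,"wx":0,"wy":0,"wz":0.12,"gripper":0},{"x":-0.6,"y":0.75,"z":0.15,"wx":0,"wy":0,"wz":0.12,"gripper":0},{"x":-0.6,"y":0.75,"z":0.15,"wx":0,"wy":0,"wz":0.12,"gripper":0},{"x":-0.6,"y":0.75,"z":0.15,"wx":0,"wy":0,"wz":0.12,"gripper":0}]'
python3 fit.py
python3 - <<'E'
from h import *
a=imaging.snapshot('top')['color']
b=imaging.snapshot('side')['color']
cv2.imwrite('pics/p4.png',np.hstack([cv2.resize(x,(400,300)) for x in(a,b)]))
E
```

```text
t: 12.72
tcp_pos: [0.3423, 0.6406, 0.3445]
orientation: [1.495, 2.763, -0.0]
wrist_force: [1.1, -0.1, -0.4]
opening: 0.005
gripper_force: 0.0
side [341, 241, 56, 67, 2434] [0.3968 0.1423] [0.1512 0.0905] axis [0.1762 0.9844] box [[0.33889999985694885, 0.07590000331401825], [0.42800000309944153, 0.05979999899864197], [0.454800009727478, 0.2087000012397766], [0.36570000648498535, 0.22470000386238098]] mean [0.397959   0.14540693]
side [259, 245, 58, 8, 212] [0.5425 0.0187] [0.0123 0.1321] axis [ 0.9553 -0.2958] box [[0.477400004863739, 0.031599998474121094], [0.6039999723434448, -0.006000000052154064], [0.6075000166893005, 0.005799999926239252], [0.48089998960494995, 0.04340000078082085]] mean [0.5361029  0.02032487]
top [308, 164, 22, 61, 310] [0.5399 0.0177] [0.0117 0.1364] axis [-0.955   0.2966] box [[0.4731000065803528, 0.03269999846816063], [0.6032000184059143, -0.008500000461935997], [0.6067000031471252, 0.0027000000700354576], [0.4765999913215637, 0.04390000179409981]] mean [0.5342772  0.01950789]
top [219, 234, 79, 55, 2998] [0.3964 0.1443] [0.1487 0.0891] axis [-0.1724 -0.985 ] box [[0.33959999680519104, 0.07880000025033951], [0.42730000615119934, 0.0632999986410141], [0.45320001244544983, 0.20970000326633453], [0.36550000309944153, 0.22519999742507935]] mean [0.39585057 0.14417404]
```

View pics/p4.png

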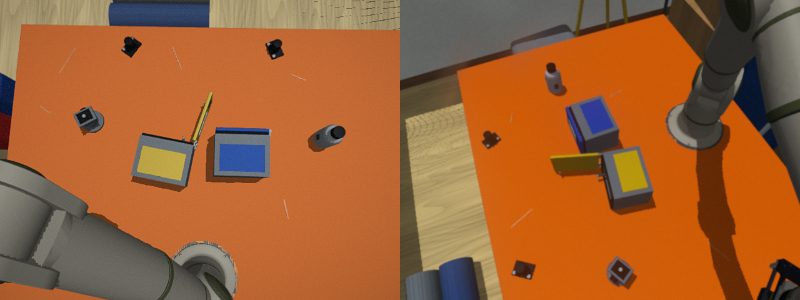

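Both views show the yellow door standing at about 97° (left half, around (205,118)). The blue door is shut, and the flask (325,137) and tripod head (88,118) are where they were.

```bash
python3 -c "
from cell import ticket
print(ticket.hand_in())"
```

```text
the job is handed in; nothing more can be done
None
```

The yellow locker's door was pressed at its pad, popped ajar and swung open to about 97°, where it is still standing. In the last pictures the blue locker is shut and the flask and tripod head look unmoved; the job was handed in at about 13 s.

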